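# Feel for the hidden release notch on a power unit

### The arm

A 7-joint arm with a two-finger parallel gripper is mounted at the origin on the work surface. World frame = base frame: x ahead of the robot, y to its left, z up, the work surface at z = 0. Lengths are in m, angles in degrees, forces in N, time in s.
With the tool pointing down it reaches from about 0.425 to 0.875 m from the base axis. Payload 4.7 kg.
Tool frame: the origin (TCP) lies on the mounting face of the last link; the fingertips stand 182 mm ahead of it and the grasp point (between the pads) lies env.grip_depth ahead of it (env.grip_depth is the distance from the TCP to the grasp point, in m); x points along the fingers, y is the direction in which the jaws open and shut, and the axes are right-handed (so a half turn about x gives the same grasp; the last joint's range is limited). The gripper opens to 87 mm and grips with 3 to 60 N. Pads are 19 mm wide; open, the fingers measure 117 mm over their backs; the gripper's body (75 mm by 190 mm) begins 51 mm behind the grasp point.
Start: joints at [-68.635, 18.392, -4.016, 83.108, 1.295, 78.541, -3.26], TCP at [0.228, 0.609, 0.405] pointing down, gripper open.
Joint ranges: [-163.93, 163.93], [-17.29, 119.83], [-79.2, 71.16], [3.27, 140.29], [-89.18, 269.18], [5.43, 117.66], [-154.24, 154.24]. Speed limits (degrees/s): [147.25, 147.25, 180, 180, 180, 180, 180].

### API

Orientations are given as [roll, pitch, yaw] about the fixed x, y, z axes, in that order (R = Rz(yaw) Ry(pitch) Rx(roll)).
In Python, from cell import sensors, viewer, env gives the robot as it stands.
- The arm moves only by the tool carry_out, never from a script. Its argument "moves" is a list of rows, each a list of 4 numbers: the shift along the world's x, y, z in cm, then the turn about the world's z in rad. In form: [[tx, ty, tz, spin], ...]. A call has 1 to 12 rows; each row shifts and turns the pose as measured when the row begins; what a row does not reach is not made up. A row lasts 1/10 s, in which the tool goes at most 50 mm and 8.59 degrees, less where a joint would pass 70% of its speed; a pose out of reach is approached as far as the arm can. A call with a gripper value outside its range is refused whole. "hand" is the finger opening in cm, from 0 to 8.7, set as the call begins (left out, the last holds). The fingers move at their own pace and stop on an object; "force" is the grip in N (left out, the last holds). Time passes only in rows, so rows that do not move let the fingers close. It gives the time, the measured TCP pose, the force and the opening at its end, in the units of the state.
- sensors.get_obs(): the state, without advancing time (a new reading comes with each control period).
- viewer.read_camera(name): name is "side" or "top" or "wrist"; returns the picture (420x560x3 uint8, red, green, blue); there is no depth.
- viewer.camera_model(name): a dict with "K" (3x3 intrinsics, pixels), "dist_coeffs" ([k1, k2, p1, p2, k3] as OpenCV has them; the pictures are not rectified), "extrinsics" (4x4, takes a point from world to camera coordinates). Camera axes: x right, y down, z forward; pixel columns grow to the right and rows downward; lengths in m; the calibration is good to about 2 mm. A picture is of the moment at which its call begins: read the wrist's pose just before it. camera_model takes no time and is no camera call; for the wrist camera it gives the pose at the moment of the call.
- env.sign_off(): hands the job in, once; it reports no verdict.
The state is a dict: "time_s": time; "qpos": joint angles; "joint_velocities": joint speeds; "effort": joint torques, N m; "tool_pos": TCP position; "tool_rot": TCP orientation; "force": force on the tool from outside, world axes, zero at the start; "wrist_torque": the same for the moment, N m; "grip_width": finger opening in m.
Only numpy, scipy, OpenCV 4.12 (cv2) and the standard library are available. Lean on these libraries where they do the work, as an engineer would, in place of code of your own. Each camera call takes 0.05 s, during which the arm holds its last target. There are 200 camera calls.

### The job

The finned aluminium power unit has a cover release hidden in a notch somewhere along the top of its front edge, the long edge facing the robot. Put a fingertip on top of that edge at its left-hand end (the robot's left), feel your way along it to the right until you come to the notch, then press the release plate inside the notch fully down and take the finger away; the plate stays down by itself. Pick nothing up, and leave the loose parts on and around the unit where they are.

Things in the scene. Friction and masses are not known exactly. Their poses are not given: they have to be found in the camera images.
- unit: finned aluminium power unit, 260 (x) by 370 mm (y), fixed; origin under its centre at bench height; x away from the robot, y left along the edge, z up. Front edge: flat-topped bar, x -130 to -90, y -185 to 185 mm, top 95 mm above the bench. Behind it a deck 85 mm high; fins and fan (tops up to 99 mm) from x = -30 mm on. Connectors stick out 40 mm in front, all below 60 mm height.
- edge_left (a point): start of the sweep: on top of the edge bar (95 mm above the bench), 25 mm from its left end and 12 mm behind its front face; axes as the unit's. The notch's centre lies 110 to 210 mm from here along -y; elsewhere the bar's top is flat.
- edge_right (a point): the same point at the right-hand end of the bar, 320 mm from edge_left along -y. The notch lies between the two: 54 mm long (y), open at the top and the front, cut 32 mm back from the front face, with an 8 mm wall behind it.
- release (a joint): travel of the release plate, a plain steel plate that is the floor of the notch (52 mm along y, 30 mm across): 0 = up, its top 10 mm below the top of the edge; 0.009 = fully down (19 mm below the top of the edge), in m. It needs about 6 N to move straight down, has no spring and stays where it is left.
- cap_a: black plastic dust cap, 30 mm diameter, 26 mm high, standing on the unit's deck in the left half, about 63 mm behind the line of the edge (a bystander); origin: centre of its underside
- cap_b: second dust cap, the same, in the right half of the deck (a bystander)
- fitting: brass hose fitting standing on the bench, 32 mm diameter, 52 mm high (a bystander); origin: centre of its underside
- jar: small jar, 56 mm diameter, 60 mm high, on the bench (a bystander); origin: centre of its underside
- driver: screwdriver lying on the bench (a bystander)
- regulator: small pressure regulator, aluminium block 50 x 40 x 30 mm with a black knob on top, 60 mm high (a bystander); origin: centre of its underside

How it is judged (in metres and radians):
On the way, in this order (a step that is already met when the one before it is completed fails the run):
1. a fingertip touches the top of the edge at its left-hand end (within 30 mm of edge_left along the edge) (contact force between the fingers and anything else above 0.2 N and y of the grasp point in the frame of edge_left between -0.03 and 0.03 m and x of the grasp point in the frame of edge_left between -0.035 and 0.035 m and z of the grasp point in the frame of edge_left between -0.01 and 0.04 m), for 0.05 s.
2. the fingertip touches the top of the edge farther along to the right (42 to 80 mm from edge_left), before the notch (contact force between the fingers and anything else above 0.2 N and y of the grasp point in the frame of edge_left between -0.08 and -0.042 m and x of the grasp point in the frame of edge_left between -0.035 and 0.035 m and z of the grasp point in the frame of edge_left between -0.01 and 0.04 m), for 0.05 s.
3. the finger presses the release plate down (at least 7.5 of its 9 mm) (value of joint release above 0.0075 m and contact force between the fingers and anything else above 0.2 N), for 0.05 s.
At the end, for the whole second after the job is handed in: the release plate is at least 7.5 mm down (of 9 mm) and stays there with the finger away, and every loose part is within 15 mm of where it was (value of joint release above 0.0075 m and distance of each of cap_a, cap_b, fitting, jar, driver, regulator from where it was at the start of the episode below 0.015 m); the robot touches nothing.
It fails at once if a loose part (cap, fitting, jar, screwdriver, regulator) is lifted or displaced by more than 15 mm (distance of any of cap_a, cap_b, fitting, jar, driver, regulator from where it was at the start of the episode above 0.015 m).
It also fails if it takes over 48 s, if anything falls off the work surface, if the arm or the gripper's body presses on something with over 40 N, if the wrist force passes 120 N, or if a joint passes its speed limit or range.

## Working session

There is one attempt and no reset: what is moved stays moved. The work goes in short steps, Python scripts to look and compute and a tool call to move; the robot and the scene stay as the last step left them, time stands still between calls to the robot, and variables do not carry over. Pictures are saved under pics/ and viewed, about 8 in all and at most 12, crops included, and the job is handed in when it is done.

Besides the shell and the picture viewer there is one more tool, called after "Emit:" in YAML: its name, and indented under it one key for each argument. carry_out: Moves the arm, as the interface text tells. Its arguments: {"type":"object","properties":{"moves":{"type":"array"},"hand":{"type":"number"},"force":{"type":"number"}},"required":["moves"]}

```bash
mkdir -p pics; ls; python3 - <<'E'
from cell import sensors, viewer, env
import cv2,numpy as np
o=sensors.get_obs();print({k:np.round(o[k],3) for k in ['time_s','tool_pos','tool_rot','force','grip_width']},env.grip_depth)
for n in ['top','side']:
    cv2.imwrite(f'pics/{n}0.png',viewer.read_camera(n)[:,:,::-1]);m=viewer.camera_model(n);print(n,m)
E
```

```text
pics
{'time_s': np.float64(0.0), 'tool_pos': array([0.228, 0.608, 0.404]), 'tool_rot': array([ -85.203,   89.889, -105.757]), 'force': array([0.037, 0.326, 0.086]), 'grip_width': np.float64(0.087)} 0.1635
top {'K': array([[440.81295573,   0.        , 279.08479664],
       [  0.        , 440.81295573, 205.73300066],
       [  0.        ,   0.        ,   1.        ]]), 'dist_coeffs': array([-0.02391083,  0.        ,  0.        ,  0.        ,  0.        ]), 'extrinsics': array([[ 0.02766619, -0.99944805, -0.01838948,  0.00646932],
       [-0.98530979, -0.02416421, -0.1690583 ,  0.53800146],
       [ 0.16852062,  0.02279653, -0.98543448,  0.90702007],
       [ 0.        ,  0.        ,  0.        ,  1.        ]])}
side {'K': array([[479.00041134,   0.        , 282.67695774],
       [  0.        , 479.00041134, 203.65629206],
       [  0.        ,   0.        ,   1.        ]]), 'dist_coeffs': array([-0.08686939,  0.        ,  0.        ,  0.        ,  0.        ]), 'extrinsics': array([[ 0.80354912, -0.5949567 , -0.01831202, -0.43540372],
       [-0.45182315, -0.58962722, -0.66947411,  0.30570103],
       [ 0.38751084,  0.54622913, -0.74260965,  1.09757695],
       [ 0.        ,  0.        ,  0.        ,  1.        ]])}
```

View pics/top0.png

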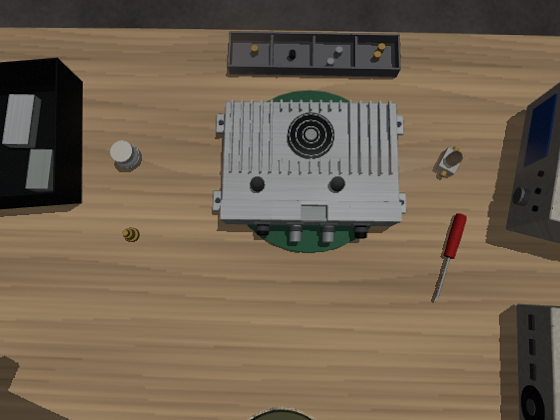

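View pics/side0.png

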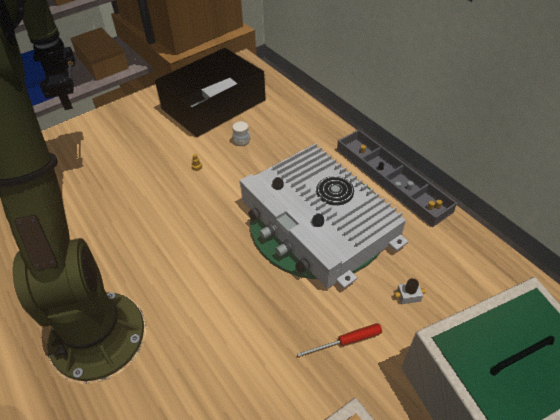

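The top view shows the unit with its front edge from about (220,218) to (400,222) and the notch at u≈302–327. The caps are at (257,184) and (337,184). The side view shows the notch at (288,220). I'll zoom in on both to get exact corners.

```bash
python3 - <<'E'
import cv2,numpy as np
a=cv2.imread('pics/top0.png')[170:250,205:415];b=cv2.imread('pics/side0.png')[160:290,225:365]
A=cv2.resize(a,None,fx=3.8,fy=3.8,interpolation=cv2.INTER_CUBIC)
B=cv2.resize(b,None,fx=2.1,fy=2.1,interpolation=cv2.INTER_CUBIC)
c=np.zeros((A.shape[0]+B.shape[0],A.shape[1],3),np.uint8);c[:A.shape[0]]=A;c[A.shape[0]:,:B.shape[1]]=B
cv2.imwrite('pics/z.png',c);print(A.shape,B.shape)
E
```

```text
(304, 798, 3) (273, 294, 3)
```

View pics/z.png

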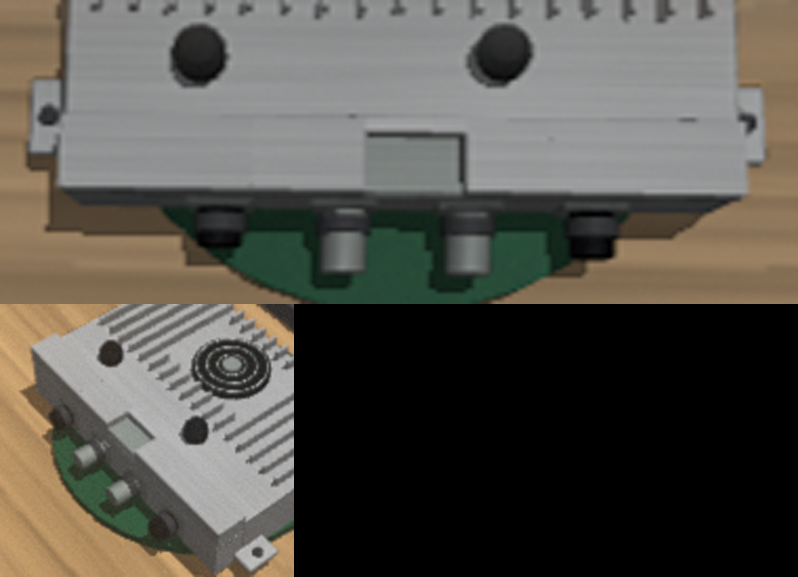

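The zoom shows the front top corners at (59,187) and (747,195). The notch runs from u=365 to 465, with its back at v≈132. I'll cast these onto z=0.095.

```bash
cat > h.py <<'E'
from cell import sensors, viewer, env
import cv2,numpy as np
def ray(n,px,z):
    m=viewer.camera_model(n);E=m['extrinsics'];R,t=E[:3,:3],E[:3,3]
    u=cv2.undistortPoints(np.array(px,float).reshape(-1,1,2),m['K'],m['dist_coeffs'])[:,0]
    d=np.c_[u,np.ones(len(u))]@R;c=-R.T@t
    return c+d*((z-c[2])/d[:,2])[:,None]
def proj(n,P):
    m=viewer.camera_model(n);E=m['extrinsics']
    return cv2.projectPoints(np.array(P,float),cv2.Rodrigues(E[:3,:3])[0],E[:3,3],m['K'],m['dist_coeffs'])[0][:,0]
E
python3 - <<'E'
from h import *
p=np.array([[59,187],[747,195],[366,190],[465,192],[366,132],[462,134]])/3.8+[205-.37,170-.37]
W=ray('top',p,.095);print(W.round(4))
q=np.array([[31,347-304],[217,556-304]])/2.1+[225-.25,160-.25]
S=ray('side',q,.095);print(S.round(4))
for C in (W,S):
    L,R=C[0],C[1];d=R-L;y=-d/np.linalg.norm(d);x=np.array([y[1],-y[0],0])
    print('len',np.linalg.norm(d),'yaw',np.degrees(np.arctan2(x[1],x[0])))
    m=(L+R)/2
    el=m+160*.001*y+.012*x;print('edge_left',el.round(4),'mid',m.round(4),x.round(4))
    print([( (w-el)@y).round(4) for w in W],[( (w-el)@x).round(4) for w in W])
    o=sensors.get_obs();from scipy.spatial.transform import Rotation as Ro
Rt=Ro.from_euler('xyz',o['tool_rot'],degrees=True).as_matrix();print(Rt.round(3))
print(o['tool_pos']+Rt[:,0]*.1635)
E
```

```text
[[ 0.4991  0.1391  0.095 ]
 [ 0.504  -0.2294  0.095 ]
 [ 0.5016 -0.0259  0.095 ]
 [ 0.5019 -0.0789  0.095 ]
 [ 0.5332 -0.0253  0.095 ]
 [ 0.5334 -0.077   0.095 ]]
[[ 0.4991  0.1356  0.095 ]
 [ 0.4849 -0.252   0.095 ]]
len 0.36845340362034856 yaw 0.7602067855324752
edge_left [0.5114 0.115  0.095 ] mid [ 0.5016 -0.0451  0.095 ] [0.9999 0.0133 0.    ]
[np.float64(0.0242), np.float64(-0.3442), np.float64(-0.1408), np.float64(-0.1937), np.float64(-0.1406), np.float64(-0.1922)] [np.float64(-0.012), np.float64(-0.012), np.float64(-0.0117), np.float64(-0.0121), np.float64(0.0199), np.float64(0.0194)]
len 0.3879289163528799 yaw -2.106841470758206
edge_left [0.5099 0.1012 0.095 ] mid [ 0.492  -0.0582  0.095 ] [ 0.9993 -0.0368  0.    ]
[np.float64(0.0374), np.float64(-0.3306), np.float64(-0.1274), np.float64(-0.1803), np.float64(-0.1256), np.float64(-0.1772)] [np.float64(-0.0121), np.float64(0.0063), np.float64(-0.0035), np.float64(-0.0014), np.float64(0.028), np.float64(0.03)]
[[-0.001  0.351  0.936]
 [-0.002  0.936 -0.351]
 [-1.    -0.002  0.   ]]
[0.22812841 0.60816765 0.24026964]
```

Top view fit: the edge measures 368 mm (spec 370) and the notch 53 mm (spec 54), with its centre about 167 mm from edge_left. The side view's right corner was misread, as it's the base corner. I'll move over edge_left with the fingers closed, turning about +0.37 rad so the jaws line up with the edge.

Emit:
carry_out:
  moves:
    - [2.2, -3.8, 0, 0.031]
    - [2.2, -3.8, 0, 0.031]
    - [2.2, -3.8, 0, 0.031]
    - [2.2, -3.8, 0, 0.031]
    - [2.2, -3.8, 0, 0.031]
    - [2.2, -3.8, 0, 0.031]
    - [2.2, -3.8, 0, 0.031]
    - [2.2, -3.8, 0, 0.031]
    - [2.2, -3.8, 0, 0.031]
    - [2.2, -3.8, 0, 0.031]
    - [2.2, -3.8, 0, 0.031]
    - [2.2, -3.8, 0, 0.031]
  hand: 0
  force: 20

```text
time_s: 1.3
tool_pos: [0.4913, 0.1378, 0.3972]
tool_rot: [-138.0, 89.4, -135.5]
force: [0.9, -0.9, -0.3]
grip_width: 0.0028
```

Emit:
carry_out:
  moves:
    - [0.6, -0.6, -2.5, -0.008]
    - [0.6, -0.6, -2.5, -0.008]
    - [0.6, -0.6, -2.5, -0.008]
    - [0.5, -0.5, -2.5, -0.006]
    - [0, 0, 0, 0]
    - [0, 0, 0, 0]

```text
time_s: 1.9
tool_pos: [0.5173, 0.1041, 0.2943]
tool_rot: [-121.0, 89.4, -121.1]
force: [-0.7, -0.4, 0.4]
grip_width: 0.0004
```

```bash
python3 - <<'E'
from h import *
from scipy.spatial.transform import Rotation as Ro
o=sensors.get_obs();R=Ro.from_euler('xyz',o['tool_rot'],degrees=True).as_matrix()
print(o['time_s'],R.round(4),'tip',o['tool_pos']+R[:,0]*.182,o['force'],o['grip_width'])
a=viewer.read_camera('side')[110:310,170:430,::-1];b=viewer.read_camera('wrist')[:,:,::-1]
cv2.imwrite('pics/s1.png',np.hstack([cv2.resize(a,(400,308)),cv2.resize(b,(400,300))[:308] if 0 else cv2.copyMakeBorder(cv2.resize(b,(400,300)),0,8,0,0,0)]))
E
```

```text
1.9 [[-0.0056  0.0024  1.    ]
 [-0.0092  1.     -0.0024]
 [-0.9999 -0.0092 -0.0055]] tip [0.51624301 0.10241893 0.1122856 ] [-0.74420437 -0.42770983  0.39987256] 0.00043931376704858685
```

View pics/s1.png

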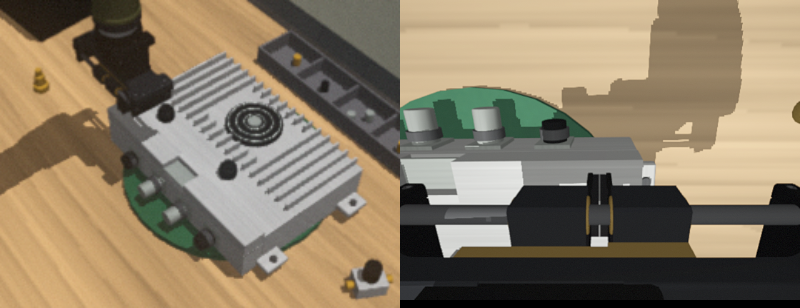

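The side view shows the closed fingers over the left end of the bar, in front of cap_a and clear of it. The wrist view shows the fingers above the bar. Tip is about 17 mm above the edge, so I'll descend slowly.

Emit:
carry_out:
  moves:
    - [-0.2, 0.6, -0.5, 0.005]
    - [0, 0, -0.5, 0.005]
    - [0, 0, -0.3, 0]
    - [0, 0, -0.1, 0]
    - [0, 0, 0, 0]

```text
time_s: 2.5
tool_pos: [0.5155, 0.1131, 0.2833]
tool_rot: [-80.4, 89.7, -79.7]
force: [0.1, 0.5, 0.3]
grip_width: 0.0006
```

Emit:
carry_out:
  moves:
    - [0, 0, -0.2, 0]
    - [0, 0, -0.2, 0]
    - [0, 0, -0.1, 0]
    - [0, 0, 0, 0]

```text
time_s: 2.9
tool_pos: [0.5157, 0.1128, 0.2781]
tool_rot: [-76.4, 89.7, -75.7]
force: [-0.4, 0.5, -0.4]
grip_width: 0.0005
```

Emit:
carry_out:
  moves:
    - [0, 0, -0.1, 0]
    - [0, 0, 0, 0]

```text
time_s: 3.1
tool_pos: [0.5159, 0.1127, 0.2779]
tool_rot: [-72.2, 89.7, -71.5]
force: [-0.1, -0.1, 0.3]
grip_width: -0.0
```

Emit:
carry_out:
  moves:
    - [0, 0, -0.15, 0]
    - [0, 0, 0, 0]

```text
time_s: 3.3
tool_pos: [0.5163, 0.1127, 0.278]
tool_rot: [-61.8, 89.7, -61.2]
force: [-0.6, -0.4, -0.3]
grip_width: 0.0003
```

Emit:
carry_out:
  moves:
    - [0, 0, -0.2, 0]
    - [0, 0, -0.1, 0]

```text
time_s: 3.5
tool_pos: [0.5166, 0.1126, 0.2777]
tool_rot: [-54.2, 89.8, -53.6]
force: [-3.7, -1.4, 7.1]
grip_width: 0.0006
```

Contact at TCP z≈0.278, Fz 7 N. Now I'll slide right with a slight downward bias.

Emit:
carry_out:
  moves:
    - [-0.03, -0.8, -0.12, 0]
    - [-0.03, -0.8, -0.12, 0]
    - [-0.03, -0.8, -0.12, 0]
    - [-0.03, -0.8, -0.12, 0]

```text
time_s: 3.9
tool_pos: [0.5177, 0.0871, 0.2777]
tool_rot: [35.4, 89.0, 36.4]
force: [-0.1, 3.2, 5.7]
grip_width: 0.0004
```

Emit:
carry_out:
  moves:
    - [-0.1, -0.8, -0.12, 0]
    - [-0.1, -0.8, -0.12, 0]
    - [-0.1, -0.8, -0.12, 0]
    - [-0.1, -0.8, -0.12, 0]
    - [-0.05, -0.8, -0.12, 0]

```text
time_s: 4.4
tool_pos: [0.5168, 0.0543, 0.2777]
tool_rot: [40.9, 87.7, 42.2]
force: [-0.0, 4.0, 5.3]
grip_width: 0.0005
```

Emit:
carry_out:
  moves:
    - [-0.05, -0.8, -0.12, 0]
    - [-0.05, -0.8, -0.12, 0]
    - [-0.05, -0.8, -0.12, 0]
    - [-0.05, -0.8, -0.12, 0]

```text
time_s: 4.8
tool_pos: [0.5177, 0.0281, 0.2775]
tool_rot: [42.5, 86.8, 44.1]
force: [-1.0, 3.7, 5.4]
grip_width: 0.0005
```

Steps 1 and 2 were swept in contact. The drag has tilted the tool about 3°, with the tip trailing +x/+y by 7 mm. I'll lift briefly, shift x back, then carry on with lighter contact.

Emit:
carry_out:
  moves:
    - [0, 0, 0.3, 0]
    - [-0.5, -0.2, 0.1, 0]
    - [-0.4, 0, -0.1, 0]
    - [0, 0, -0.2, 0]
    - [0, 0, -0.1, 0]

```text
time_s: 5.3
tool_pos: [0.5076, 0.0255, 0.2774]
tool_rot: [42.1, 86.8, 43.6]
force: [-3.1, -0.3, 10.0]
grip_width: 0.0006
```

Emit:
carry_out:
  moves:
    - [0, -0.6, -0.07, 0]
    - [0, -0.6, -0.07, 0]
    - [0, -0.6, -0.07, 0]
    - [0, -0.6, -0.07, 0]

```text
time_s: 5.7
tool_pos: [0.5093, 0.0064, 0.2774]
tool_rot: [44.0, 86.2, 45.8]
force: [0.5, 4.6, 5.5]
grip_width: 0.0004
```

Emit:
carry_out:
  moves:
    - [0, 0, 0.1, 0]
    - [-0.2, -0.5, -0.05, 0]
    - [0, -0.6, -0.06, 0]
    - [0, -0.6, -0.03, 0]
    - [0, -0.6, -0.03, 0]
    - [0, -0.6, -0.03, 0]
    - [0, -0.6, -0.03, 0]

```text
time_s: 6.4
tool_pos: [0.5079, -0.0282, 0.2774]
tool_rot: [44.7, 85.9, 46.7]
force: [-0.1, 4.5, 5.2]
grip_width: 0.0006
```

Emit:
carry_out:
  moves:
    - [0, -0.5, -0.05, 0]
    - [0, -0.5, -0.05, 0]
    - [0, -0.4, -0.05, 0]
    - [0, -0.4, -0.05, 0]

```text
time_s: 6.8
tool_pos: [0.5076, -0.0491, 0.2751]
tool_rot: [44.4, 86.0, 46.3]
force: [-0.1, -0.5, 0.2]
grip_width: 0.0005
```

Emit:
carry_out:
  moves:
    - [0, -0.4, -0.1, 0]
    - [0, -0.4, -0.1, 0]
    - [0, -0.3, -0.1, 0]
    - [0, -0.3, -0.1, 0]

```text
time_s: 7.2
tool_pos: [0.506, -0.0665, 0.2685]
tool_rot: [45.8, 86.3, 47.6]
force: [0.2, 0.7, 0.4]
grip_width: 0.0005
```

The force vanished and the finger dropped in: the tip (y≈-0.058, x≈0.514) is in the notch, where the pictures put it. I'll centre it slightly and press.

Emit:
carry_out:
  moves:
    - [0, 0.4, 0, 0]
    - [0, 0, -0.2, 0]
    - [0, 0, -0.2, 0]
    - [0, 0, -0.25, 0]
    - [0, 0, -0.25, 0]
    - [0, 0, -0.25, 0]

```text
time_s: 7.8
tool_pos: [0.5061, -0.0626, 0.2594]
tool_rot: [46.5, 86.3, 48.3]
force: [-2.8, 0.2, 6.1]
grip_width: 0.0004
```

Emit:
carry_out:
  moves:
    - [0, 0, -0.3, 0]
    - [0, 0, -0.3, 0]
    - [0, 0, -0.3, 0]
    - [0, 0, -0.3, 0]

```text
time_s: 8.2
tool_pos: [0.5066, -0.0636, 0.2581]
tool_rot: [51.0, 86.2, 52.9]
force: [-10.3, -1.7, 23.2]
grip_width: 0.0006
```

It bottomed out at 19.3 mm below the edge contact height with 23 N, so the plate is fully down. Now I'll lift away and check.

Emit:
carry_out:
  moves:
    - [0, 0, 0.5, 0]
    - [0, 0, 1, 0]
    - [0, 0, 2, 0]
    - [0, 0, 3, 0]
    - [-1, 0, 4, 0]
    - [-1, 0, 4, 0]
    - [-2, 2, 3, 0]
    - [-2, 4, 0, 0]
    - [-1, 4.5, 0, 0]
    - [0, 4.5, 0, 0]
    - [0, 4.5, 0, 0]
    - [0, 4.5, 0, 0]

```text
time_s: 9.4
tool_pos: [0.4315, 0.1795, 0.4465]
tool_rot: [45.2, 85.7, 46.5]
force: [0.5, 0.0, -0.2]
grip_width: 0.0003
```

Emit:
carry_out:
  moves:
    - [0, 4, 0, 0]
    - [0, 0, 0, 0]
    - [0, 0, 0, 0]
    - [0, 0, 0, 0]

```text
time_s: 9.8
tool_pos: [0.4285, 0.2287, 0.4467]
tool_rot: [45.6, 85.6, 47.7]
force: [1.0, -0.4, 0.3]
grip_width: 0.0004
```

```bash
python3 - <<'E'
from h import *
o=sensors.get_obs();print(o['time_s'],o['tool_pos'],o['force'])
t0=cv2.imread('pics/top0.png');s0=cv2.imread('pics/side0.png')
t=viewer.read_camera('top')[:,:,::-1].copy();s=viewer.read_camera('side')[:,:,::-1].copy()
r=lambda a:cv2.resize(a,(400,300))
z=lambda a:cv2.resize(a[160:290,225:365],(300,279))
d=np.vstack([np.hstack([r(t),r(cv2.absdiff(t,t0))]),np.hstack([z(s0),z(s),np.zeros((279,200,3),np.uint8)])])
cv2.imwrite('pics/e.png',d)
E
```

```text
9.8 [0.428473   0.22871236 0.44666984] [ 0.95285771 -0.43936498  0.27470711]
```

View pics/e.png

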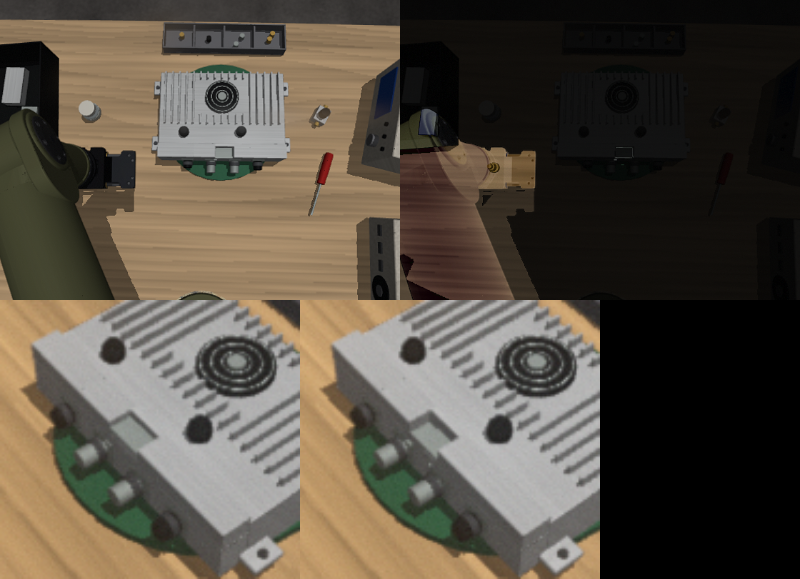

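The notch is visibly deeper in the side view. In the top-view difference, apart from the arm and its shadow, only the notch changed. The arm hides the fitting, but the fingers stayed more than 200 mm above the bench there.

```bash
python3 -c "
from cell import env;print(env.sign_off())"
```

```text
the job is handed in; nothing more can be done
None
```

The release plate is pressed fully down and the finger is clear. I handed the job in at about 10 s of the 48 s allowed; it returns no verdict.

- **Sweep:** I put the closed fingers on the left end of the edge and slid them right in contact, at about 5 N. I lifted twice for a moment: once to shift the finger back because the drag was tilting the tool (about 4° at most), and once to lighten the contact. The finger dropped into the notch about 167 mm from the start point, where the pictures had put it.
- **Press:** the finger stopped with about 23 N, 19.3 mm below the height where it had touched the edge. Fully down is 19 mm.
- **Last checks:** force readings after lifting away were back to noise level. The side view shows the notch deeper. The before/after top view shows no change except the notch, the arm and its shadow.
- **Not confirmed:** the arm hid the brass fitting in that last picture, so I did not see it again. The fingers passed more than 200 mm above the bench there and no contact was felt.
- **Disagreed:** my first side-view estimate of the edge did not match the top view because I misread its right-hand corner. I used the top view, which matched the stated sizes.

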